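# Walk the machine vice home to its fence

### The arm

A 7-joint arm with a two-finger parallel gripper is mounted at the origin on the work surface. World frame = base frame: x ahead of the robot, y to its left, z up, the work surface at z = 0. Lengths are in m, angles in rad, forces in N, time in s.
With the tool pointing down it reaches from about 0.4 to 0.85 m from the base axis. Payload 10.4 kg.
Tool frame: the origin (TCP) lies midway between the tips of the shut fingers; the grasp point (between the pads) lies 19 mm behind it (r.grasp_offset is the distance from the TCP to the grasp point, in m); x points along the fingers, y is the direction in which the jaws open and shut, and the axes are right-handed (so a half turn about x gives the same grasp; the last joint's range is limited). The gripper opens to 87 mm and grips with 3 to 60 N. Pads are 19 mm wide; open, the fingers measure 117 mm over their backs; the gripper's body (75 mm by 190 mm) begins 51 mm behind the grasp point.
Start: joints at [1.155, 0.332, -0.065, 1.46, 0.022, 1.35, -0.088], TCP at [0.239, -0.577, 0.223] pointing down, gripper open.
Joint ranges: [-2.6, 2.6], [-0.5, 2.12], [-1.47, 1.34], [0.16, 2.42], [-1.27, 4.41], [0.06, 2.06], [-2.6, 2.6]. Speed limits (rad/s): [2.22, 2.22, 2.79, 2.79, 3.14, 3.14, 3.14].

### API

Orientations are given as a unit quaternion [x, y, z, w].
In Python, from bench import r, vision, close_job gives the robot as it stands. The module is installed in compiled form; this text tells all that it offers.
- The arm moves only by the shell command python3 -m pendant 'ROWS' [OPENING] [FORCE]. ROWS is text: rows parted by semicolons, each of 6 numbers parted by spaces: the shift along the tool's x, y, z in units of 0.25 m (1.0 is 0.25 m), then the turn, a rotation vector about the tool's x, y, z in units of 1.5 rad (1.0 is 1.5 rad). A call has 1 to 8 rows; each row is the pose to reach, as a shift and turn from the pose commanded when the call began, along the tool's axes at that moment; what a row does not reach only later rows make up. A row lasts 1/10 s, in which the tool goes at most 50 mm and 8.59 degrees, less where a joint would pass 70% of its speed; a pose out of reach is approached as far as the arm can. A call with a number of a shift or a turn outside -1 to 1 is refused whole. A call with a gripper value outside its range is refused whole. OPENING is the gripper command: -1 is shut, 1 is fully open, values between are in proportion, set as the call begins (- or left out, the last holds). The fingers move at their own pace and stop on an object; FORCE is the grip in N (left out, the last holds). Time passes only in rows, so rows that repeat a pose let the fingers close. It gives the time, the measured TCP pose, the force and the opening at its end, in the units of the state.
- r.read_state(): the state, without advancing time (a new reading comes with each control period).
- vision.camera(name): name is "scene" or "top" or "wrist"; returns (picture, depth): 400x640x3 uint8, blue, green, red; 400x640 float32, m along the optical axis (not along the pixel's ray), 0 where there is no reading.
- vision.get_calibration(name): a dict with "camera_matrix" (3x3 intrinsics, pixels), "rvec" (rotation vector, rad) and "tvec" (3), from world to camera coordinates, as OpenCV has them. Camera axes: x right, y down, z forward; pixel columns grow to the right and rows downward; lengths in m; the calibration is good to about 2 mm. A picture is of the moment at which its call begins: read the wrist's pose just before it. get_calibration takes no time and is no camera call; for the wrist camera it gives the pose at the moment of the call.
- close_job(): hands the job in, once; it reports no verdict.
The state is a dict: "time": time; "joint_positions": joint angles; "joint_vel": joint speeds; "joint_torque": joint torques, N m; "ee_pos": TCP position; "eef_rot": TCP orientation; "ft_force": force on the tool from outside, world axes, zero at the start; "torque": the same for the moment, N m; "width": finger opening in m.
Only numpy, scipy, OpenCV 4.12 (cv2) and the standard library are available. Lean on these libraries where they do the work, as an engineer would, in place of code of your own. Each camera call takes 0.05 s, during which the arm holds its last target. There are 200 camera calls.

### The job

Creep the heavy vice forward across the steel plate by pushing its two rear corners in turn, a little at a time, until its front is fully home and flush against the yellow fence at both ends, then swing the red stop fully shut behind it. Never press on the vice with more than 22 N nor push on its screw handle; do not lift or tip it, never let it get more than 12 degrees askew to the fence, and leave everything else where it lies.

Things in the scene. Friction and masses are not known exactly. Their poses are not given: they have to be found in the camera images.
- station: Fixed steel plate on the bench, 340 (x) x 500 (y) x 10 mm. Origin at the centre of its underside, on the bench; top 10 mm above. +x points to the yellow fence, away from the robot; +y left. Bolt heads in its corners stand 4 mm proud. The red stop's pivot is at x +7, y +195 mm. Apart from the vice, the stop and a bone blank at its right edge, the plate is clear.
- fence_face (a point): middle of the near face of the yellow fence bar, 15 mm above the plate top, at x +120 mm, y 0 in the plate's frame; axes as the plate's. The fence is fixed to the plate, runs 400 mm along y and stands 30 mm above the plate top.
- vice: Dark cast-iron vice, about 2.75 kg, loose, on four pads on the plate. Origin under its centre, at plate top. Its wide base is a block 100 (x) x 260 mm (y), smooth oiled upright sides 4 to 28 mm above the plate; +x front goes to the fence, -x rear faces the robot. Jaws, within 60 mm either side of the middle, hold a bone blank and reach 72 mm up. Its screw handle sticks out of the middle of the rear.
- vice_handle: The vice's screw handle: a bright steel cross bar along y, 148 mm long over its ball ends, on a screw standing 47 mm out behind the middle of the rear side. Origin at the bar's middle, 45 mm above the plate (x -88, y 0 in the vice's frame). It bends easily: not to be pushed on. It bars the way to the middle of the rear side from above.
- vice_rear_left (a point): left end of the rear side (x -50, y +130 mm in the vice's frame), 16 mm above the plate. Clear of the handle, the rear side is free for pushing over its last 50 mm at each end. Pushing there takes about 9 to 17 N (more if the pusher also bears down) and turns the vice about a point between its middle and its other end.
- vice_rear_right (a point): right end of the rear side (x -50, y -130 mm), 16 mm above the plate
- vice_front_left (a point): left end of the front side of the vice's base (x +50, y +130 mm in the vice's frame), 16 mm above the plate
- vice_front_right (a point): right end of the front side (x +50, y -130 mm), 16 mm above the plate
- stop (a joint): angle of the red swing stop, an arm 110 mm long on an upright pivot, 18 mm wide. 0: it points to the plate's -x (open, towards the robot); grows as it swings towards -y; 1.57 rad: shut at its own hard limit, lying along -y behind the left end of the vice's rear side, with 4 mm to spare when the vice is home. Negative: swung out to the left. It stays where left; about 2 N at its end moves it.
- stop_end (a point): point on the stop arm's centreline 70 mm from the pivot, half-way up the arm, 27 mm above the bench (the arm spans 17 to 37 mm). Its -x axis runs from the pivot to the free end.
- dish: round blue plastic dish, 100 mm across, 60 mm tall; leave alone. Origin: middle of its underside.
- disc: flat grey grinding disc, 115 mm across, 6 mm thick, lying down; leave alone. Origin: middle of its underside.
- grinder: blue and black angle grinder lying on the bench, about 340 mm long, 90 mm tall, its long axis along its x; leave alone. Origin: middle of its underside, near its middle.
- bone1: bone handle blank 110 x 24 x 12 mm lying on the bench; leave alone. Origin: middle of its underside.
- bone2: bone handle blank 90 x 20 x 12 mm lying at the right-hand edge of the steel plate; leave alone. Origin: middle of its underside.
- blade: bare steel knife blade, about 190 mm long, 5 mm thick, lying on the bench; leave alone. Origin: middle of its underside, near its middle.
- rasp: orange-handled hand tool lying on the bench; leave alone. Origin: middle of its underside, near its middle.

How it is judged:
On the way, in this order (a step that is already met when the one before it is completed fails the run):
1. the vice has been crept forward and both ends of its front are within 2.5 mm of the fence, while the stop is still open (x of each of vice_front_left, vice_front_right in the frame of station above 0.1175 m and value of joint stop below 0.9 rad), for 0.2 s.
2. the stop is swung shut behind the vice (value of joint stop above 1.47 rad and x of each of vice_front_left, vice_front_right in the frame of station above 0.1175 m), for 0.2 s.
At the end, for the whole second after the job is handed in: Both ends of the vice's front are within 2.5 mm of the fence's near face, the vice flat on the plate and at rest; the stop is shut (angle above 1.47 rad) and at rest (all of step 2 and angle between vice's own z axis and vertical below 0.03 rad and linear speed of vice below 0.01 m/s and velocity of joint stop below 0.05 rad/s); the robot touches nothing.
It fails at once if the robot presses on the vice with more than 22 N (contact force between any of the fingers, the arm and vice above 22 N).
It fails at once if the robot pushes on the vice's screw handle with more than 3 N (contact force between any of the fingers, the arm and vice_handle above 3 N).
It fails at once if the vice is tipped or lifted (angle between vice's own z axis and vertical above 0.1 rad or height (world z) of vice above 0.02 m).
It fails at once if the vice is more than 12 degrees askew to the fence (angle between the x axis of vice and the x axis of station, either way round above 0.23 rad).
It fails at once if something else on the bench is moved by more than 20 mm (distance of any of dish, disc, grinder, bone1, bone2, blade, rasp from where it was at the start of the episode above 0.02 m).
It also fails if it takes over 72 s, if anything falls off the work surface, if the arm or the gripper's body presses on something with over 40 N, if the wrist force passes 120 N, or if a joint passes its speed limit or range.

## Working session

There is one attempt and no reset: what is moved stays moved. The work goes in short steps, Python scripts to look and compute and a shell command to move; the robot and the scene stay as the last step left them, time stands still between calls to the robot, and variables do not carry over. Pictures are saved under pics/ and viewed, about 8 in all and at most 12, crops included, and the job is handed in when it is done.

```bash
mkdir -p pics
cat > h.py <<'E'
from bench import r, vision
import numpy as np, cv2
from scipy.spatial.transform import Rotation as R
def snap(n,f):
    im,d=vision.camera(n); cv2.imwrite('pics/'+f+'.png',im); np.save('pics/'+f+'.npy',d); return im,d
def ray(n,u,v,z):
    c=vision.get_calibration(n);K=np.array(c['camera_matrix']);M=cv2.Rodrigues(np.array(c['rvec'],float))[0];t=np.array(c['tvec'],float).ravel()
    o=-M.T@t; d=M.T@np.linalg.inv(K)@[u,v,1]; return o+d*(z-o[2])/d[2]
def proj(n,p):
    c=vision.get_calibration(n);return cv2.projectPoints(np.array(p,float).reshape(-1,1,3),np.array(c['rvec'],float),np.array(c['tvec'],float),np.array(c['camera_matrix'],float),None)[0].reshape(-1,2)
E
python3 - <<'E'
from h import *
s=r.read_state(); print(s); print(R.from_quat(s['eef_rot']).as_matrix().round(3))
snap('top','top0'); snap('scene','sc0')
for n in('top','scene'): c=vision.get_calibration(n);print(c)
E
```

```text
{'time': 0.0, 'joint_positions': array([ 1.15542388,  0.33286832, -0.06470251,  1.46091586,  0.0216217 ,
        1.34990391, -0.0885017 ]), 'joint_vel': array([-0.00115351, -0.00016593, -0.0008711 ,  0.00022511, -0.00096098,
       -0.00114174,  0.00058839]), 'joint_torque': array([-2.94484914e-05, -6.23244882e+01,  2.46439775e-02, -3.89905000e+01,
       -6.14896207e-02,  3.95705458e-02,  8.49386447e-05]), 'ee_pos': array([ 0.23906454, -0.57706285,  0.22176833]), 'eef_rot': array([-0.69338719, -0.13846251,  0.69363862, -0.13750563]), 'ft_force': array([ 0.03757792, -0.31796378,  0.34200453]), 'torque': array([ 0.02763281,  0.0137037 , -0.05068351]), 'width': 0.0869402559314668}
[[-0.001  0.383 -0.924]
 [ 0.001 -0.924 -0.383]
 [-1.    -0.001  0.   ]]
{'camera_matrix': array([[392.99740853,   0.        , 323.29246061],
       [  0.        , 392.99740853, 201.43051753],
       [  0.        ,   0.        ,   1.        ]]), 'rvec': array([ 2.13921637, -2.20205809,  0.12250493]), 'tvec': array([0.01275957, 0.51343129, 1.21346651])}
{'camera_matrix': array([[423.81312309,   0.        , 323.28131566],
       [  0.        , 423.81312309, 200.26455245],
       [  0.        ,   0.        ,   1.        ]]), 'rvec': array([ 1.83723151,  1.79549312, -0.62655716]), 'tvec': array([-0.03984094, -0.33911411,  1.56262398])}
```

View pics/top0.png

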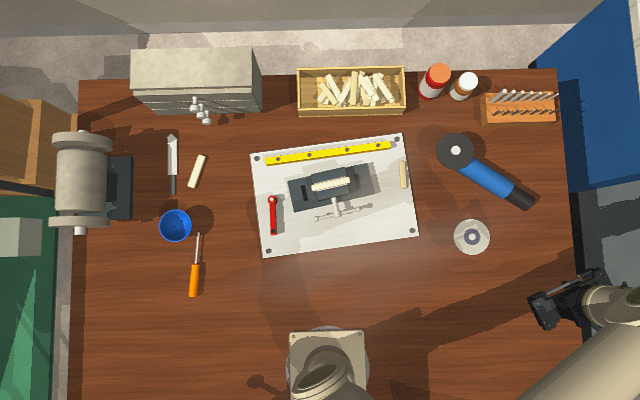

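View pics/sc0.png

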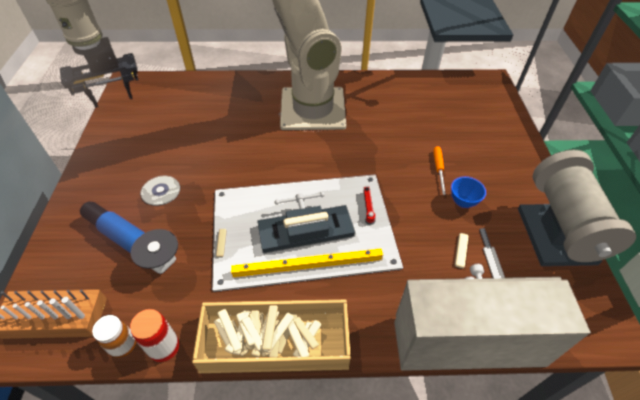

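Top view: plate corners about (250,154), (403,133), (419,236), (263,258). The vice is at (330,187), the red stop open at (272,200→233), and bone2 at (404,173).

Run:
```python
from h import *
im=cv2.imread('pics/top0.png')
cv2.imwrite('pics/c1.png',cv2.resize(im[125:265,240:430],None,fx=4,fy=4,interpolation=cv2.INTER_CUBIC))
P=np.array([ray('top',u,v,.01) for u,v in[(250,154),(403,133),(419,236),(263,258)]]);print(P.round(3),P.mean(0).round(3))
print(np.linalg.norm(P-np.roll(P,-1,0),axis=1))
e=(P[1]+P[0]-P[2]-P[3]);print(np.degrees(np.arctan2(e[1],e[0])));e=(P[0]+P[3]-P[1]-P[2]);print(np.degrees(np.arctan2(e[1],e[0]))-90)
```

```text
[[ 0.677  0.23   0.01 ]
 [ 0.732 -0.269  0.01 ]
 [ 0.396 -0.303  0.01 ]
 [ 0.342  0.193  0.01 ]] [ 0.537 -0.037  0.01 ]
[0.50246004 0.33780164 0.49858251 0.33689334]
6.087028471941457
6.3385403376612715
```

View pics/c1.png

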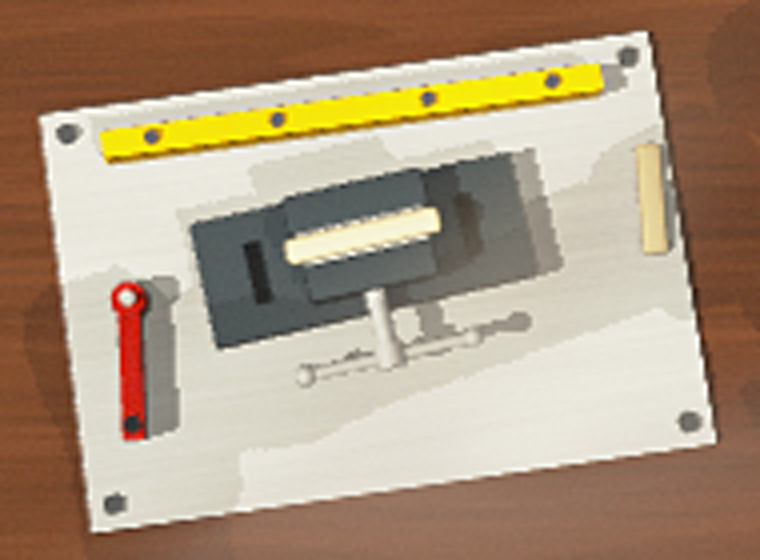

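Run:
```python
from h import *
O=np.array([.537,-.037,0]);a=np.radians(6.2);Rz=R.from_euler('z',a).as_matrix()
f=lambda u,v,z:ray('top',240+u/4,125+v/4,z)
for n,u,v,z in[('rl',217,350,.038),('rr',562,270,.038),('fr',530,150,.038),('fl',190,224,.038),('pivot',128,297,.04),('stopend',133,440,.037),('fence l near',105,162,.04),('fence r near',604,92,.04),('hl',300,378,.055),('hr',476,338,.055)]:
    p=f(u,v,z); print(n,p.round(4),(Rz.T@(p-O)).round(4))
```

```text
rl [0.4803 0.0895 0.038 ] [-0.0427  0.1319  0.038 ]
rr [ 0.5355 -0.1823  0.038 ] [-0.0172 -0.1443  0.038 ]
fr [ 0.6318 -0.1613  0.038 ] [ 0.0808 -0.1338  0.038 ]
fl [0.5802 0.1086 0.038 ] [0.0587 0.1401 0.038 ]
pivot [0.5236 0.1579 0.04  ] [0.0078 0.1952 0.04  ]
stopend [0.4124 0.1561 0.037 ] [-0.1031  0.2055  0.037 ]
fence l near [0.6312 0.1744 0.04  ] [0.1164 0.1999 0.04  ]
fence r near [ 0.6764 -0.2217  0.04  ] [ 0.1187 -0.1987  0.04  ]
hl [0.4556 0.0252 0.055 ] [-0.0742  0.0706  0.055 ]
hr [ 0.4825 -0.1111  0.055 ] [-0.0622 -0.0677  0.055 ]
```

```bash
cat >> h.py <<'E'
O=np.array([.537,-.037,0.]);A=np.radians(6.2);Rp=R.from_euler('z',A)
def where():
    s=r.read_state();q=R.from_quat(s['eef_rot']);p=Rp.inv().apply(s['ee_pos']-O)
    print('t',round(s['time'],2),'plate xyz',p.round(4),'yaw-y rel plate deg',np.degrees(np.arctan2(*q.as_matrix()[[1,0],1]))-6.2,'F plate',Rp.inv().apply(s['ft_force']).round(1)); return s,q,p
def go(x,y,z,yaw=0):
    s,q,p=where(); d=q.inv().apply(Rp.apply([x,y,z])+O-s['ee_pos'])/.25
    T=np.column_stack([[0,0,-1],[1,0,0],[0,-1,0]]); qt=Rp*R.from_euler('z',yaw,degrees=True)*R.from_matrix(T)
    print('row',d.round(3),((q.inv()*qt).as_rotvec()/1.5).round(3))
E
X='0 -1 -.88 -.43 0 0'; python3 -m pendant '0 -1 -.88 -.43 0 0;0 -1 -.88 -.43 0 0;0 -1 -.88 -.43 0 0;0 -1 -.88 -.43 0 0;0 -1 -.88 -.43 0 0;0 -1 -.88 -.43 0 0;0 -1 -.88 -.43 0 0;0 -1 -.88 -.43 0 0' -1 20
python3 -c "
from h import *
go(-.075,.112,.2)"
```

```text
time: 0.9
ee_pos: [0.3484, -0.2581, 0.2228]
eef_rot: [0.613, 0.353, -0.613, 0.353]
ft_force: [-0.1, -0.1, -0.1]
width: 0.031
t 0.9 plate xyz [-0.2114 -0.1995  0.2228] yaw-y rel plate deg -36.36611481316941 F plate [-0.1 -0.1 -0.1]
row [ 0.091 -0.3   -1.327] [-0.423  0.    -0.   ]
```

```bash
python3 -m pendant '0.05 -.22 -1 -.42 0 0;0.05 -.22 -1 -.42 0 0;0.05 -.22 -1 -.42 0 0;0.05 -.22 -1 -.42 0 0;0.05 -.22 -1 -.42 0 0;0.05 -.22 -1 -.42 0 0;0.05 -.22 -1 -.42 0 0;0.05 -.22 -1 -.42 0 0'
python3 -c "
from h import *
go(-.075,.112,.2)
snap('wrist','w0')
for p in [(.12,.2,.04),(.12,-.2,.04),(-.17,.25,.01),(.007,.195,.037)]: print(p,proj('wrist',[Rp.apply(p)+O]).round(0))"
```

```text
time: 1.7
ee_pos: [0.4262, -0.0206, 0.2098]
eef_rot: [0.476, 0.523, -0.476, 0.523]
ft_force: [-0.0, -0.4, -0.5]
width: 0.0005
t 1.7 plate xyz [-0.1084  0.0282  0.2098] yaw-y rel plate deg -0.7629659688436679 F plate [-0.1 -0.4 -0.5]
row [ 0.039  0.129 -0.337] [-0.009  0.     0.   ]
(0.12, 0.2, 0.04) [[549.  11.]]
(0.12, -0.2, 0.04) [[495. 360.]]
(-0.17, 0.25, 0.01) [[251. -29.]]
(0.007, 0.195, 0.037) [[430.  20.]]
```

View pics/w0.png

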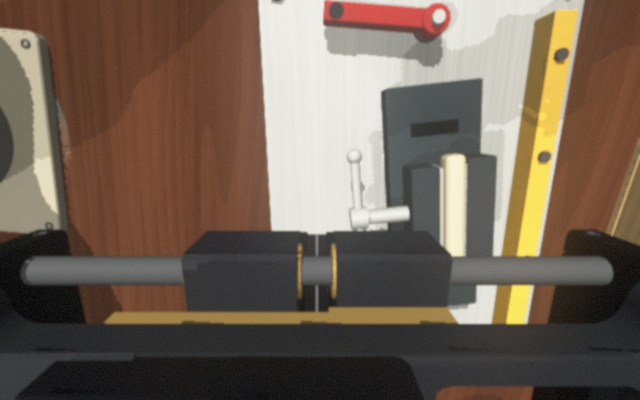

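Wrist view: vice rear-left top corner at about (382,91) and front-left at (481,79). Fence near-top edge runs from (538,12) to (503,255), the stop pivot is at (437,19), and the handle's left ball is at (354,156).

Run:
```python
from h import *
im=cv2.imread('pics/w0.png'); cv2.imwrite('pics/w0c.png',cv2.resize(im[0:260,310:590],None,fx=2.3,fy=2.3,interpolation=cv2.INTER_CUBIC))
d=np.load('pics/w0.npy')
print(vision.get_calibration('wrist'))
for n,u,v,z in[('rl',382,91,.038),('fl',481,79,.038),('fence l',538,12,.04),('fence m',503,255,.04),('piv',437,19,.037),('stop tip',325,12,.037),('ball',354,156,.055),('plate near edge',261,20,.01),('plate near edge',271,225,.01),('plate far',579,20,.01)]:
  p=ray('wrist',u,v,z);print(n,Rp.inv().apply(p-O).round(4), d[v,u])
```

```text
{'camera_matrix': array([[306.96139602,   0.        , 316.35399443],
       [  0.        , 306.96139602, 205.1396408 ],
       [  0.        ,   0.        ,   1.        ]]), 'rvec': array([-2.88609939, -0.13517381, -0.0187121 ]), 'tvec': array([-0.42389903, -0.08598296,  0.36243804])}
rl [-0.0379  0.1297  0.038 ] 0.3294933
fl [0.0625 0.1398 0.038 ] 0.31298235
fence l [0.1093 0.1992 0.04  ] 0.32233778
fence m [ 0.1103 -0.0534  0.04  ] 0.38414448
piv [0.0134 0.1954 0.037 ] 0.29261205
stop tip [-0.096   0.2031  0.037 ] 0.29770178
ball [-0.0677  0.0655  0.055 ] 0.30635458
plate near edge [-0.1628  0.2051  0.01  ] 0.3240333
plate near edge [-0.1639 -0.0223  0.01  ] 0.38141927
plate far [0.1733 0.2004 0.01  ] 0.32377428
```

View pics/w0c.png

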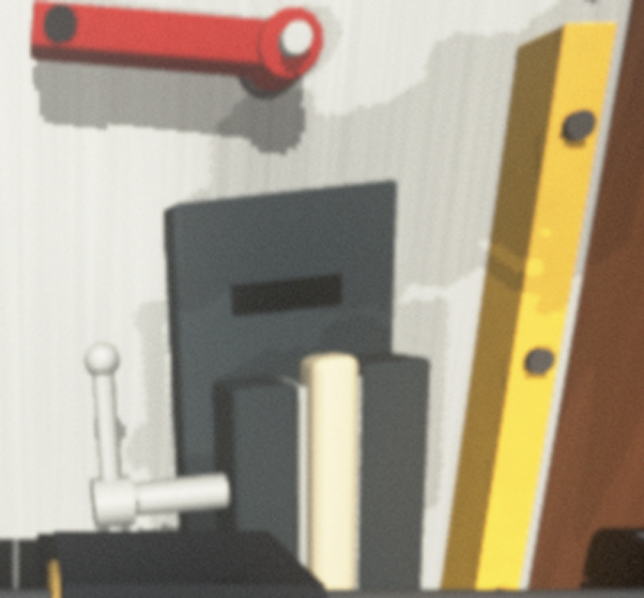

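```bash
python3 -m pendant '.04 .13 -.337 -.009 0 0;.04 .13 -.337 -.009 0 0;.4 .13 -.337 -.009 0 0;.6 .13 -.337 -.009 0 0;.75 .13 -.337 -.009 0 0;.75 .13 -.337 -.009 0 0;.75 .13 -.337 -.009 0 0'
python3 -c "
from h import *
go(-.075,.112,.021)"
```

```text
time: 2.45
ee_pos: [0.4478, 0.066, 0.0192]
eef_rot: [0.47, 0.528, -0.474, 0.525]
ft_force: [-0.7, -0.7, 1.1]
width: 0.0006
t 2.45 plate xyz [-0.0775  0.1121  0.0192] yaw-y rel plate deg -0.0001899497928015137 F plate [-0.7 -0.6  1.1]
row [-0.007  0.01   0.   ] [-0.    -0.     0.005]
```

```bash
python3 -m pendant '-.007 .04 0 0 0 0;-.007 .06 0 0 0 0;-.007 .07 0 0 0 0;-.007 .08 0 0 0 0' |grep -E 'ee_pos|ft'
python3 -m pendant '0 .008 0 0 0 0;0 .016 0 0 0 0;0 .024 0 0 0 0' |grep -E 'ee_pos|ft'
python3 -c "
from h import *
where()"
```

```text
ee_pos: [0.4717, 0.0701, 0.0254]
ft_force: [-0.7, -1.0, 0.6]
ee_pos: [0.4767, 0.0709, 0.0244]
ft_force: [0.2, -0.2, -0.4]
t 3.15 plate xyz [-0.0483  0.1137  0.0244] yaw-y rel plate deg 0.1271590617931988 F plate [ 0.2 -0.2 -0.4]
```

```bash
for i in 1; do python3 -m pendant '.004 .008 0 0 0 0;.008 .016 0 0 0 0' |grep -E 'ee_pos|ft'
python3 -m pendant '0 .008 0 0 0 0;0 .016 0 0 0 0' |grep -E 'ee_pos|ft'; python3 -m pendant '0 .008 0 0 0 0;0 .016 0 0 0 0' |grep -E 'ee_pos|ft'; done
python3 -c "
from h import *
where()"
```

```text
ee_pos: [0.4796, 0.0711, 0.0219]
ft_force: [-7.6, -2.4, 2.2]
ee_pos: [0.481, 0.0713, 0.0209]
ft_force: [-11.7, -1.4, 3.7]
ee_pos: [0.4848, 0.0723, 0.0208]
ft_force: [-11.8, 0.8, 2.1]
t 3.75 plate xyz [-0.0401  0.1143  0.0208] yaw-y rel plate deg 0.1855522227060593 F plate [-11.6   2.    2.1]
```

```bash
python3 -m pendant '0 .008 0 0 0 0;0 .016 0 0 0 0;0 .024 0 0 0 0;0 .032 0 0 0 0;0 .04 0 0 0 0;0 .048 0 0 0 0' |grep -E 'ee_pos|ft'
python3 -m pendant '0 .008 0 0 0 0;0 .016 0 0 0 0;0 .024 0 0 0 0;0 .032 0 0 0 0;0 .04 0 0 0 0;0 .048 0 0 0 0' |grep -E 'ee_pos|ft'
python3 -c "
from h import *
where()
snap('top','t1');im=cv2.imread('pics/t1.png')
cv2.imwrite('pics/t1c.png',cv2.resize(im[125:265,240:430],None,fx=4,fy=4,interpolation=cv2.INTER_CUBIC))"
```

```text
ee_pos: [0.4968, 0.074, 0.0207]
ft_force: [-10.6, 2.0, 1.5]
ee_pos: [0.5083, 0.0756, 0.0206]
ft_force: [-12.9, 3.3, 2.2]
t 4.95 plate xyz [-0.0163  0.115   0.0206] yaw-y rel plate deg 0.19888070430042326 F plate [-12.5   4.6   2.2]
```

View pics/t1c.png

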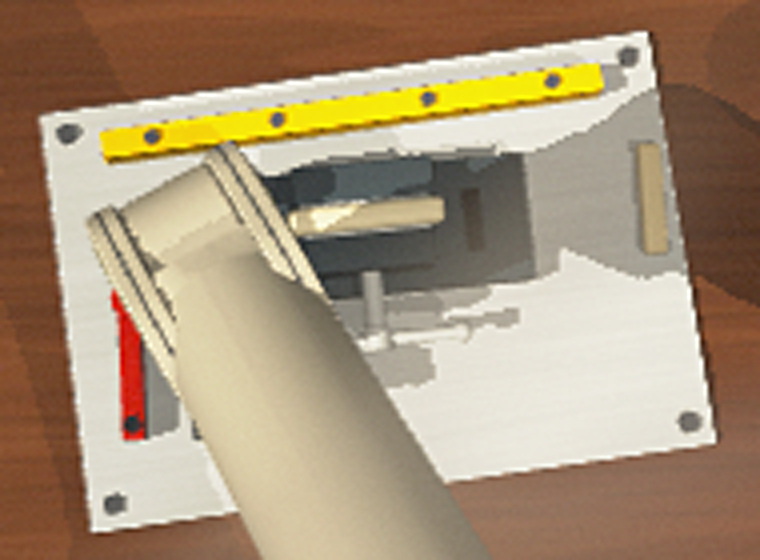

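```bash
python3 - <<'E'
from h import *
f=lambda u,v,z:ray('top',240+u/4,125+v/4,z)
for n,u,v,z in[('rr',537,278,.038),('fr',525,152,.038),('ml',330,293,.038)]: print(n,Rp.inv().apply(f(u,v,z)-O).round(4))
E
python3 -m pendant '0 -.05 0 0 0 0;-.2 -.1 0 0 0 0;-.4 -.2 .2 0 0 0;-.4 -.2 .4 0 0 0;-.4 -.2 .6 0 0 0;-.4 -.2 .8 0 0 0;-.4 -.2 .95 0 0 0;-.4 -.2 .95 0 0 0'
python3 -c "
from h import *
go(-.06,-.115,.022)"
```

```text
rr [-0.0208 -0.1239  0.038 ]
fr [ 0.0798 -0.1296  0.038 ]
ml [-0.0104  0.0385  0.038 ]
time: 5.8
ee_pos: [0.4881, -0.1737, 0.122]
eef_rot: [0.473, 0.524, -0.474, 0.525]
ft_force: [0.0, 0.1, -0.3]
width: 0.0004
t 5.8 plate xyz [-0.0634 -0.1306  0.122 ] yaw-y rel plate deg -0.3522258536032705 F plate [ 0.   0.1 -0.3]
row [ 0.4    0.013 -0.063] [-0.004  0.001  0.   ]
```

```bash
python3 -m pendant '.2 0 -.09 -.004 0 0;.38 0 -.09 -.004 0 0;.38 .04 -.09 -.004 0 0;.395 .07 -.09 -.004 0 0;.395 .08 -.09 -.004 0 0;.395 .088 -.09 -.004 0 0;.395 .096 -.09 -.004 0 0;.395 .104 -.09 -.004 0 0' |grep -E 'ee_pos|ft'
python3 -m pendant '0 .008 0 0 0 0;0 .016 0 0 0 0;0 .024 0 0 0 0' |grep -E 'ee_pos|ft'
python3 -m pendant '0 .008 0 0 0 0;0 .016 0 0 0 0;0 .024 0 0 0 0' |grep -E 'ee_pos|ft'
python3 -c "
from h import *
where()"
```

```text
ee_pos: [0.5127, -0.1419, 0.0245]
ft_force: [-0.2, 0.7, -0.5]
ee_pos: [0.5182, -0.1408, 0.0236]
ft_force: [-0.1, -0.9, 0.2]
ee_pos: [0.523, -0.1402, 0.0232]
ft_force: [-9.5, 0.2, 2.9]
t 7.2 plate xyz [-0.0251 -0.1011  0.0232] yaw-y rel plate deg 0.45979070397207344 F plate [-9.4  1.2  2.9]
```

```bash
for i in 1; do python3 -m pendant '0 .008 0 0 0 0;0 .016 0 0 0 0;0 .024 0 0 0 0;0 .032 0 0 0 0;0 .04 0 0 0 0;0 .048 0 0 0 0;0 .056 0 0 0 0;0 .064 0 0 0 0' |grep -E 'ee_pos|ft'
python3 -m pendant '0 .008 0 0 0 0;0 .016 0 0 0 0;0 .024 0 0 0 0;0 .032 0 0 0 0;0 .04 0 0 0 0;0 .048 0 0 0 0;0 .056 0 0 0 0;0 .064 0 0 0 0' |grep -E 'ee_pos|ft'; done
python3 -c "
from h import *
where()"
```

```text
ee_pos: [0.5363, -0.14, 0.0221]
ft_force: [-12.9, -4.5, 1.0]
ee_pos: [0.5522, -0.1386, 0.0221]
ft_force: [-12.6, -5.3, 2.1]
t 8.8 plate xyz [ 0.0041 -0.1026  0.0221] yaw-y rel plate deg 0.3657228526334295 F plate [-13.1  -3.9   2.1]
```

```bash
python3 -m pendant '0 -.05 0 0 0 0;-.2 -.1 0 0 0 0;-.4 -.2 -.2 0 0 0;-.4 -.25 -.4 0 0 0;-.4 -.25 -.6 0 0 0;-.4 -.25 -.8 0 0 0;-.4 -.25 -.88 0 0 0;-.4 -.25 -.88 0 0 0'
python3 -c "
from h import *
go(-.055,.115,.022)"
```

```text
time: 9.6
ee_pos: [0.4673, 0.0809, 0.1243]
eef_rot: [0.469, 0.53, -0.467, 0.53]
ft_force: [-0.0, 0.3, -0.4]
width: 0.0003
t 9.6 plate xyz [-0.0566  0.1248  0.1243] yaw-y rel plate deg 0.952740075829281 F plate [-0.   0.3 -0.4]
row [0.409 0.005 0.04 ] [ 0.011 -0.001 -0.001]
```

```bash
python3 -m pendant '.2 0 .04 .01 0 0;.38 0 .04 .01 0 0;.41 .02 .04 .01 0 0;.41 .03 .04 .01 0 0;.41 .04 .04 .01 0 0;.41 .048 .04 .01 0 0;.41 .056 .04 .01 0 0' |grep -E 'ee_pos|ft'
for i in 1; do python3 -m pendant '0 .008 0 0 0 0;0 .016 0 0 0 0' |grep -E 'ee_pos|ft'
python3 -m pendant '0 .008 0 0 0 0;0 .016 0 0 0 0' |grep -E 'ee_pos|ft'
python3 -m pendant '0 .008 0 0 0 0;0 .016 0 0 0 0' |grep -E 'ee_pos|ft'; done
python3 -c "
from h import *
where()"
```

```text
ee_pos: [0.4846, 0.0666, 0.0226]
ft_force: [-0.4, -1.0, -0.4]
ee_pos: [0.4877, 0.0669, 0.0215]
ft_force: [-0.8, 0.6, 0.3]
ee_pos: [0.4914, 0.0674, 0.0211]
ft_force: [0.5, 0.6, -0.1]
ee_pos: [0.4953, 0.0678, 0.021]
ft_force: [0.7, 0.4, -0.6]
t 10.9 plate xyz [-0.0301  0.1087  0.021 ] yaw-y rel plate deg -0.3830109310025298 F plate [ 0.7  0.3 -0.6]
```

```bash
for i in 1; do python3 -m pendant '0 .008 0 0 0 0;0 .016 0 0 0 0;0 .024 0 0 0 0' |grep -E 'ee_pos|ft'
python3 -m pendant '0 .008 0 0 0 0;0 .016 0 0 0 0;0 .024 0 0 0 0;0 .032 0 0 0 0;0 .04 0 0 0 0;0 .048 0 0 0 0' |grep -E 'ee_pos|ft'
python3 -m pendant '0 .008 0 0 0 0;0 .016 0 0 0 0;0 .024 0 0 0 0;0 .032 0 0 0 0;0 .04 0 0 0 0;0 .048 0 0 0 0' |grep -E 'ee_pos|ft'; done
python3 -c "
from h import *
where()"
```

```text
ee_pos: [0.5013, 0.0684, 0.021]
ft_force: [-0.1, -0.3, 0.1]
ee_pos: [0.5106, 0.0691, 0.0202]
ft_force: [-12.9, -1.6, 3.2]
ee_pos: [0.5215, 0.0713, 0.0196]
ft_force: [-11.6, 1.9, 1.0]
t 12.4 plate xyz [-0.0037  0.1094  0.0196] yaw-y rel plate deg -0.3152282737371861 F plate [-11.4   3.1   1. ]
```

```bash
for i in 1; do python3 -m pendant '0 .008 0 0 0 0;0 .016 0 0 0 0;0 .024 0 0 0 0;0 .032 0 0 0 0' |grep -E 'ee_pos|ft'
python3 -m pendant '0 .008 0 0 0 0' |grep -E 'ee_pos|ft'; done
python3 -m pendant '0 -.05 0 0 0 0;-.2 -.1 0 0 0 0;-.4 -.2 .2 0 0 0;-.4 -.2 .4 0 0 0;-.4 -.2 .6 0 0 0;-.4 -.2 .8 0 0 0;-.4 -.2 .89 0 0 0;-.4 -.2 .89 0 0 0'|grep -E 'ee_pos|ft'
python3 -c "
from h import *
go(-.025,-.112,.022)"
```

```text
ee_pos: [0.5294, 0.0723, 0.0195]
ft_force: [-11.4, 1.9, 0.7]
ee_pos: [0.5314, 0.0726, 0.0195]
ft_force: [-12.5, 1.6, 1.2]
ee_pos: [0.5072, -0.1616, 0.1208]
ft_force: [-0.3, -0.4, 0.2]
t 13.7 plate xyz [-0.0431 -0.1207  0.1208] yaw-y rel plate deg -0.89798804567332 F plate [-0.4 -0.4  0.2]
row [ 0.395  0.072 -0.037] [-0.01   0.001  0.   ]
```

```bash
python3 -m pendant '.2 0 -.037 -.01 0 0;.37 0 -.037 -.01 0 0;.39 .03 -.037 -.01 0 0;.39 .06 -.037 -.01 0 0;.39 .08 -.037 -.01 0 0;.39 .09 -.037 -.01 0 0;.39 .1 -.037 -.01 0 0;.39 .108 -.037 -.01 0 0' |grep -E 'ee_pos|ft'
for i in 1; do python3 -m pendant '0 .008 0 0 0 0;0 .016 0 0 0 0' |grep -E 'ee_pos|ft'
python3 -m pendant '0 .008 0 0 0 0;0 .016 0 0 0 0' |grep -E 'ee_pos|ft'
python3 -m pendant '0 .008 0 0 0 0;0 .016 0 0 0 0' |grep -E 'ee_pos|ft'
python3 -m pendant '0 .008 0 0 0 0;0 .016 0 0 0 0' |grep -E 'ee_pos|ft'; done
python3 -c "
from h import *
where()"
```

```text
ee_pos: [0.5344, -0.1429, 0.0245]
ft_force: [-0.2, 0.3, -0.1]
ee_pos: [0.5378, -0.1423, 0.0237]
ft_force: [0.8, -0.1, -0.9]
ee_pos: [0.5418, -0.1417, 0.0235]
ft_force: [0.3, -0.5, 0.4]
ee_pos: [0.5458, -0.1412, 0.0235]
ft_force: [0.3, 0.3, 0.2]
ee_pos: [0.5498, -0.1408, 0.0235]
ft_force: [-0.1, -0.1, -0.7]
t 15.3 plate xyz [ 0.0015 -0.1045  0.0235] yaw-y rel plate deg 0.47387613744501156 F plate [-0.1 -0.1 -0.7]
```

```bash
for i in 1; do python3 -m pendant '0 .006 0 0 0 0;0 .012 0 0 0 0' |grep -E 'ee_pos|ft'
python3 -m pendant '0 .006 0 0 0 0;0 .012 0 0 0 0' |grep -E 'ee_pos|ft'; done
python3 -c "
from h import *
where();snap('top','t2');im=cv2.imread('pics/t2.png')
cv2.imwrite('pics/t2c.png',cv2.resize(im[125:265,240:430],None,fx=4,fy=4,interpolation=cv2.INTER_CUBIC))"
```

```text
ee_pos: [0.5527, -0.1404, 0.0236]
ft_force: [-0.7, -0.1, 1.2]
ee_pos: [0.5533, -0.1404, 0.0227]
ft_force: [-12.4, 0.4, 2.0]
t 15.7 plate xyz [ 0.005  -0.1046  0.0227] yaw-y rel plate deg 0.4455878047861912 F plate [-12.3   1.7   2. ]
```

View pics/t2c.png

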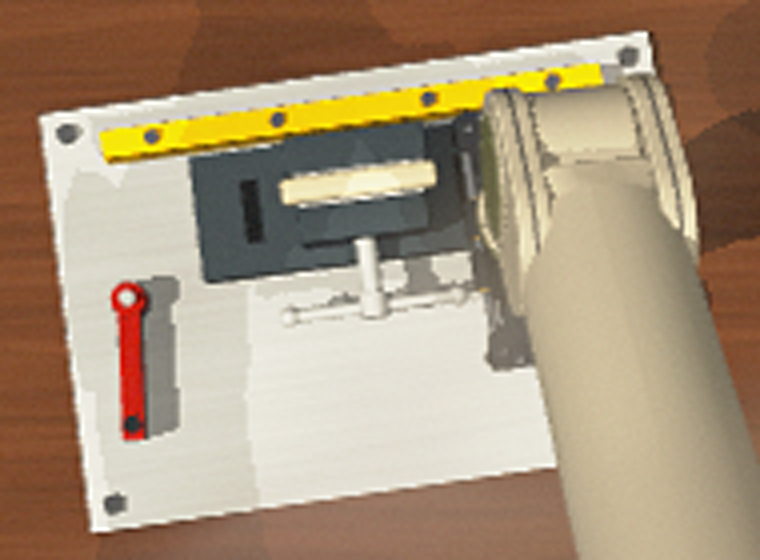

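Vice is nearly parallel to the fence with about a 5–8 mm gap. Left-front is at (190,157) and the fence's left-bottom edge at (105,162). From here I push in small steps with a force check after each.

```bash
cat > chk.py <<'E'
from h import *
import sys
s=r.read_state();F=Rp.inv().apply(s['ft_force']);p=Rp.inv().apply(s['ee_pos']-O)
print(p.round(4),F.round(1)); sys.exit(np.linalg.norm(F)>15.5)
E
P='python3 -m pendant'; c(){ python3 chk.py; }
$P '0 .004 0 0 0 0;0 .008 0 0 0 0' >/dev/null; c && $P '0 .004 0 0 0 0;0 .008 0 0 0 0' >/dev/null; c && $P '0 .003 0 0 0 0' >/dev/null && c && $P '0 .003 0 0 0 0' >/dev/null && c && $P '0 .003 0 0 0 0' >/dev/null && c && $P '0 .003 0 0 0 0' >/dev/null && c && $P '0 .003 0 0 0 0' >/dev/null && c  && $P '0 .003 0 0 0 0' >/dev/null && c
```

```text
[ 0.006  -0.1048  0.0224] [-12.8  -0.4   2.7]
[ 0.006  -0.1048  0.0224] [-12.8  -0.4   2.7]False
False
```

```bash
sed -i 's/sys.exit(\(.*\))$/sys.exit(int(\1))/' chk.py
P='python3 -m pendant'; c(){ python3 chk.py; }
$P '0 .004 0 0 0 0;0 .008 0 0 0 0' >/dev/null && c && $P '0 .003 0 0 0 0;0 .006 0 0 0 0' >/dev/null && c && $P '0 .003 0 0 0 0' >/dev/null && c && $P '0 .003 0 0 0 0' >/dev/null && c && $P '0 .003 0 0 0 0' >/dev/null && c && $P '0 .003 0 0 0 0' >/dev/null && c && $P '0 .003 0 0 0 0' >/dev/null && c  && $P '0 .003 0 0 0 0' >/dev/null && c
```

```text
[ 0.0078 -0.1051  0.0223] [-13.8  -0.1   4.9]
[ 0.0092 -0.1053  0.0223] [-13.5  -1.7   3.6]
[ 0.0099 -0.1054  0.0223] [-12.8  -2.6   4. ]
[ 0.0106 -0.1055  0.0223] [-13.6  -1.2   3.6]
[ 0.0113 -0.1056  0.0223] [-13.7  -2.8   3.5]
[ 0.012  -0.1057  0.0223] [-13.5  -2.7   2.7]
[ 0.0128 -0.1057  0.0223] [-13.5  -2.4   4.4]
[ 0.0135 -0.1058  0.0223] [-12.1  -3.5   4.6]
```

```bash
P='python3 -m pendant'; c(){ python3 chk.py; }
$P '0 .002 0 0 0 0' >/dev/null && c && $P '0 .002 0 0 0 0' >/dev/null && c && $P '0 .002 0 0 0 0' >/dev/null && c && $P '0 .002 0 0 0 0' >/dev/null && c && $P '0 .002 0 0 0 0' >/dev/null && c && $P '0 .002 0 0 0 0' >/dev/null && c  && $P '0 .002 0 0 0 0' >/dev/null && c && $P '0 .002 0 0 0 0' >/dev/null && c
```

```text
[ 0.014  -0.1058  0.0222] [-13.5  -2.7   3.6]
[ 0.0145 -0.1059  0.0223] [-13.4  -3.    3.5]
[ 0.0145 -0.1057  0.0221] [-17.2  -1.7   5. ]
```

Right corner has met the fence (TCP x 0.0145). Now the left end.

```bash
python3 -m pendant '0 -.05 0 0 0 0;-.2 -.1 0 0 0 0;-.4 -.2 -.2 0 0 0;-.4 -.22 -.4 0 0 0;-.4 -.22 -.6 0 0 0;-.4 -.22 -.8 0 0 0;-.4 -.22 -.86 0 0 0;-.4 -.22 -.86 0 0 0'|grep -E 'ee_pos|ft'
python3 -c "
from h import *
go(-.02,.112,.022)"
```

```text
ee_pos: [0.4866, 0.074, 0.1243]
ft_force: [0.7, -0.9, 0.2]
t 18.05 plate xyz [-0.0381  0.1158  0.1243] yaw-y rel plate deg 0.917435085777087 F plate [ 0.6 -0.9  0.2]
row [0.409 0.071 0.017] [ 0.011 -0.001 -0.001]
```

```bash
P='python3 -m pendant'; c(){ python3 chk.py; }
$P '.2 0 .017 .011 0 0;.38 0 .017 .011 0 0;.405 .03 .017 .011 0 0;.405 .06 .017 .011 0 0;.405 .08 .017 .011 0 0;.405 .088 .017 .011 0 0;.405 .096 .017 .011 0 0' >/dev/null && c && $P '0 .006 0 0 0 0;0 .012 0 0 0 0' >/dev/null && c && $P '0 .006 0 0 0 0;0 .012 0 0 0 0' >/dev/null && c && $P '0 .006 0 0 0 0' >/dev/null && c && $P '0 .006 0 0 0 0' >/dev/null && c && $P '0 .006 0 0 0 0' >/dev/null && c && $P '0 .006 0 0 0 0' >/dev/null && c && $P '0 .006 0 0 0 0' >/dev/null && c
```

```text
[-0.0126  0.106   0.0238] [ 0.4  0.1 -0.3]
[-0.0106  0.1059  0.0228] [0.1 0.6 0.5]
[-0.0079  0.106   0.0224] [-0.   1.   0.5]
[-0.0063  0.106   0.0223] [ 0.2  0.4 -0.9]
[-0.0049  0.106   0.0223] [-0.6 -0.5 -0. ]
[-0.0033  0.106   0.0222] [-0.3  0.7 -0.2]
[-0.0018  0.106   0.0222] [-0.7  0.4  0.8]
[-0.0003  0.106   0.0223] [ 0.1 -0.2 -0.2]
```

```bash
P='python3 -m pendant'; c(){ python3 chk.py; }
$P '0 .006 0 0 0 0' >/dev/null && c && $P '0 .006 0 0 0 0' >/dev/null && c && $P '0 .004 0 0 0 0;0 .008 0 0 0 0' >/dev/null && c && $P '0 .004 0 0 0 0' >/dev/null && c && $P '0 .004 0 0 0 0' >/dev/null && c && $P '0 .004 0 0 0 0' >/dev/null && c && $P '0 .004 0 0 0 0' >/dev/null && c && $P '0 .004 0 0 0 0' >/dev/null && c && $P '0 .004 0 0 0 0' >/dev/null && c && $P '0 .003 0 0 0 0' >/dev/null && c && $P '0 .003 0 0 0 0' >/dev/null && c
```

```text
[0.0012 0.106  0.0223] [-0.2 -1.1 -0.2]
[0.0027 0.106  0.0223] [ 0.7 -0.4 -1. ]
[0.0047 0.1059 0.0223] [-0.2  0.4  0.1]
[0.0056 0.1059 0.0223] [-0.4  0.1 -0.3]
[0.0064 0.1059 0.0222] [-4.5  0.1  1.8]
[0.0064 0.1059 0.0219] [-8.1  0.2  2.5]
[0.0065 0.1058 0.0215] [-10.9  -0.1   3.2]
[0.0065 0.1058 0.0212] [-12.4   0.4   3.5]
[0.0072 0.1059 0.021 ] [-12.2   0.5   2.5]
[0.0079 0.1061 0.021 ] [-12.3   0.4   5.2]
[0.0086 0.1062 0.021 ] [-12.6   0.8   3.5]
```

```bash
P='python3 -m pendant'; c(){ python3 chk.py; }
$P '0 .003 0 0 0 0;0 .006 0 0 0 0' >/dev/null && c && $P '0 .003 0 0 0 0;0 .006 0 0 0 0' >/dev/null && c && $P '0 .003 0 0 0 0' >/dev/null && c && $P '0 .003 0 0 0 0' >/dev/null && c && $P '0 .003 0 0 0 0' >/dev/null && c && $P '0 .002 0 0 0 0' >/dev/null && c && $P '0 .002 0 0 0 0' >/dev/null && c && $P '0 .002 0 0 0 0' >/dev/null && c && $P '0 .002 0 0 0 0' >/dev/null && c && $P '0 .002 0 0 0 0' >/dev/null && c
```

```text
[0.0101 0.1065 0.021 ] [-12.5   1.2   4.5]
[0.0115 0.1066 0.021 ] [-12.3   1.8   3.5]
[0.0123 0.1067 0.021 ] [-12.9   2.7   3. ]
[0.0131 0.1068 0.021 ] [-12.3   3.2   2.2]
[0.0138 0.1068 0.021 ] [-11.6   2.5   2.5]
[0.0143 0.1069 0.0209] [-14.8   2.4   4. ]
```

```bash
P='python3 -m pendant'; c(){ python3 chk.py; }
sed -i 's/>15.5/>17/' chk.py
$P '0 .001 0 0 0 0' >/dev/null && c && $P '0 .001 0 0 0 0' >/dev/null && c && $P '0 .001 0 0 0 0' >/dev/null && c;  $P '0 0 0 0 0 0' >/dev/null;c
```

```text
[0.0143 0.1067 0.0209] [-14.4   2.3   2.9]
[0.0143 0.1067 0.0208] [-15.2   2.1   4.4]
[0.0143 0.1066 0.0207] [-16.1   1.7   5.9]
[0.0143 0.1065 0.0207] [-15.1   1.8   4.3]
```

```bash
python3 -m pendant '0 -.05 0 0 0 0;-.2 -.1 0 0 0 0;-.4 -.2 .2 0 0 0;-.4 -.2 .4 0 0 0;-.4 -.2 .6 0 0 0;-.4 -.2 .8 0 0 0;-.4 -.2 .86 0 0 0;-.4 -.2 .86 0 0 0'|grep -E 'ee_pos|ft'
python3 -c "
from h import *
go(-.01,-.108,.022)
snap('wrist','w2')"
```

```text
ee_pos: [0.5154, -0.1549, 0.1222]
ft_force: [0.3, 0.6, -0.4]
t 22.85 plate xyz [-0.0342 -0.1149  0.1222] yaw-y rel plate deg -0.9320456848711531 F plate [ 0.4  0.6 -0.4]
row [ 0.401  0.096 -0.03 ] [-0.011  0.001 -0.   ]
```

View pics/w2.png

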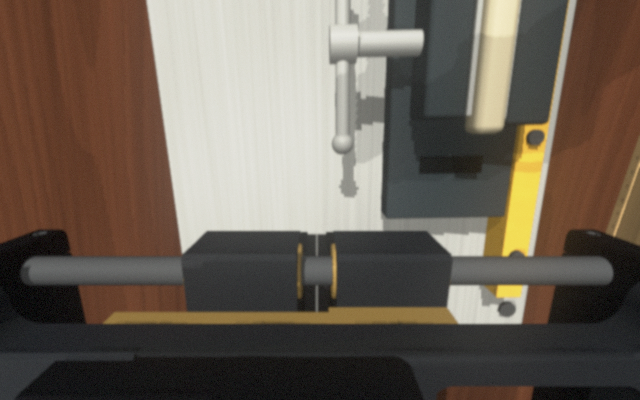

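Front-right corner of the vice (507,217) sits against the fence with no visible gap. I'll touch the right end to check it and seat it if needed.

```bash
P='python3 -m pendant'; c(){ python3 chk.py; }
$P '.2 0 -.03 -.011 0 0;.38 0 -.03 -.011 0 0;.4 .04 -.03 -.011 0 0;.4 .08 -.03 -.011 0 0;.4 .11 -.03 -.011 0 0;.4 .13 -.03 -.011 0 0;.4 .14 -.03 -.011 0 0;.4 .148 -.03 -.011 0 0' >/dev/null && c && $P '0 .008 0 0 0 0;0 .016 0 0 0 0' >/dev/null && c && $P '0 .006 0 0 0 0' >/dev/null && c && $P '0 .006 0 0 0 0' >/dev/null && c && $P '0 .006 0 0 0 0' >/dev/null && c && $P '0 .004 0 0 0 0' >/dev/null && c && $P '0 .004 0 0 0 0' >/dev/null && c && $P '0 .004 0 0 0 0' >/dev/null && c
```

```text
[ 0.0045 -0.1018  0.0232] [0.7 0.2 0.4]
[ 0.0079 -0.1017  0.0225] [0.4 0.7 0. ]
[ 0.0094 -0.1016  0.0224] [-0.2 -0.5 -0.5]
[ 0.0109 -0.1015  0.0223] [ 0.4  0.4 -0.6]
[ 0.0124 -0.1015  0.0223] [ 0.1  0.  -0.2]
[ 0.0135 -0.1015  0.0223] [ 0.  -0.2 -0.4]
[ 0.0144 -0.1015  0.0223] [-0.4  0.5 -0.8]
[ 0.0145 -0.1015  0.022 ] [-6.3  0.7  2.2]
```

```bash
P='python3 -m pendant'; c(){ python3 chk.py; }
sed -i 's/>17/>14.5/' chk.py
$P '0 .003 0 0 0 0' >/dev/null && c && $P '0 .002 0 0 0 0' >/dev/null && c && $P '0 .002 0 0 0 0' >/dev/null && c && $P '0 .002 0 0 0 0' >/dev/null && c && $P '0 .002 0 0 0 0' >/dev/null && c
$P '0 -.05 0 0 0 0;-.2 -.15 0 0 0 0;-.4 -.3 0 0 0 0;-.6 -.4 -.1 0 0 0;-.7 -.4 -.2 0 0 0;-.7 -.4 -.3 0 0 0;-.7 -.4 -.3 0 0 0' |grep -E 'ee_pos|ft'
python3 -c "
from h import *
where();im,d=snap('top','t3')
cv2.imwrite('pics/t3c.png',cv2.resize(im[125:265,240:430],None,fx=4,fy=4,interpolation=cv2.INTER_CUBIC))"
```

```text
[ 0.0144 -0.1015  0.0216] [-8.   0.6  2.5]
[ 0.0144 -0.1016  0.0215] [-8.6  0.1  2.5]
[ 0.0144 -0.1016  0.0213] [-10.4   1.1   2.9]
[ 0.0144 -0.1016  0.0211] [-12.4   1.2   4. ]
[ 0.0148 -0.1017  0.021 ] [-12.5   0.1   3.2]
ee_pos: [0.4587, -0.0694, 0.1997]
ft_force: [0.6, 0.5, -0.4]
t 25.7 plate xyz [-0.0813 -0.0238  0.1997] yaw-y rel plate deg 0.7473294373830264 F plate [ 0.7  0.5 -0.4]
```

View pics/t3c.png

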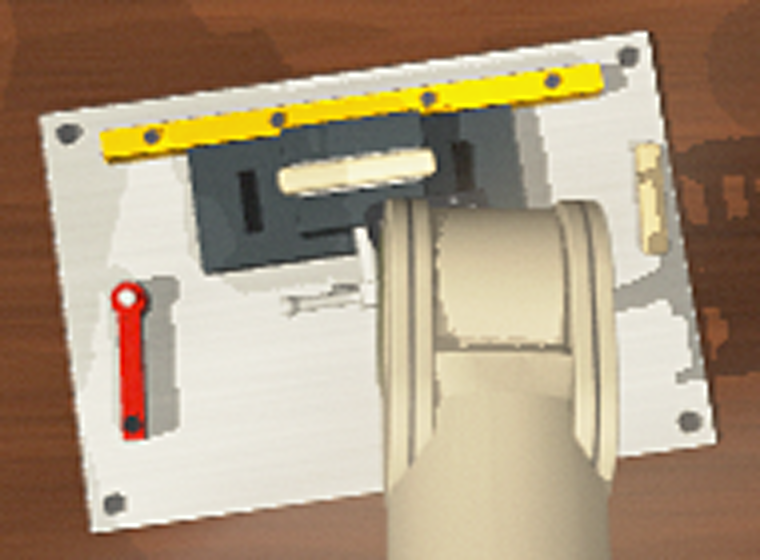

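Vice looks flush at both ends, with left-front at (190,152) and right-front at (517,108) on the fence line. The stop is still open at (128,297)→(133,438). Next I move outside the stop.

```bash
python3 -m pendant '0 .07 -.2 0 0 0;0 .07 -.4 0 0 0;0 .07 -.6 0 0 0;0 .07 -.8 0 0 0;0 .07 -1 0 0 0;0 .07 -1 0 0 0'|grep -E 'ee_pos|ft'
python3 -c "
from h import *
go(-.06,.247,.024)"
```

```text
ee_pos: [0.4447, 0.1833, 0.1972]
ft_force: [0.3, 0.8, 0.3]
t 26.35 plate xyz [-0.0679  0.229   0.1972] yaw-y rel plate deg 0.9322521340921508 F plate [0.4 0.8 0.3]
row [ 0.693  0.033 -0.07 ] [ 0.011 -0.002 -0.   ]
```

```bash
python3 -m pendant '0 .033 -.07 .011 0 0;.2 .033 -.07 .011 0 0;.4 .033 -.07 .011 0 0;.6 .033 -.07 .011 0 0;.69 .033 -.07 .011 0 0;.69 .033 -.07 .011 0 0'|grep -E 'ee_pos|ft'
python3 -c "
from h import *
go(-.06,.214,.024);go(-.053,.159,.024)"
```

```text
ee_pos: [0.4501, 0.194, 0.021]
ft_force: [0.1, -0.7, 0.4]
t 26.95 plate xyz [-0.0614  0.2391  0.021 ] yaw-y rel plate deg -0.4829323860572474 F plate [ 0.  -0.7  0.4]
row [-0.012  0.006  0.1  ] [-0.006  0.     0.005]
t 26.95 plate xyz [-0.0614  0.2391  0.021 ] yaw-y rel plate deg -0.4829323860572474 F plate [ 0.  -0.7  0.4]
row [-0.012  0.036  0.32 ] [-0.006  0.     0.005]
```

```bash
c(){ python3 chk.py; }
python3 -m pendant '-.008 .005 .04 0 0 0;-.008 .005 .08 0 0 0;-.008 .005 .12 0 0 0;-.008 .01 .16 0 0 0;-.008 .015 .2 0 0 0;-.008 .02 .24 0 0 0;-.008 .028 .28 0 0 0;-.008 .036 .32 0 0 0' >/dev/null && c
python3 -c "
from h import *
go(-.032,.136,.024);go(-.015,.127,.024)"
```

```text
[-0.0505  0.1593  0.0269] [-1.5  3.6  0. ]
t 27.75 plate xyz [-0.0505  0.1593  0.0269] yaw-y rel plate deg -0.49201571229104246 F plate [-1.5  3.6  0. ]
row [0.012 0.075 0.092] [-0.006  0.    -0.   ]
t 27.75 plate xyz [-0.0505  0.1593  0.0269] yaw-y rel plate deg -0.49201571229104246 F plate [-1.5  3.6  0. ]
row [0.012 0.143 0.128] [-0.006  0.    -0.   ]
```

```bash
P='python3 -m pendant'; c(){ python3 chk.py; }; sed -i 's/>14.5/>7/' chk.py
$P '.004 .02 .03 0 0 0;.008 .04 .055 0 0 0;.008 .06 .077 0 0 0;.008 .075 .092 0 0 0;.008 .095 .105 0 0 0;.008 .115 .115 0 0 0;.008 .13 .122 0 0 0;.008 .143 .128 0 0 0' >/dev/null && c && $P '0 .006 0 0 0 0' >/dev/null && c && $P '0 .006 0 0 0 0' >/dev/null && c && $P '0 .006 0 0 0 0' >/dev/null && c && $P '0 .004 0 0 0 0' >/dev/null && c && $P '0 .004 0 0 0 0' >/dev/null && c && $P '0 .004 0 0 0 0' >/dev/null && c && $P '0 .004 0 0 0 0' >/dev/null && c
```

```text
[-0.0148  0.128   0.0247] [-1.1  2.1 -0. ]
[-0.0133  0.1277  0.0247] [-2.4 -1.  -0.2]
[-0.0121  0.1275  0.0247] [-1.9 -1.2 -0.3]
[-0.0107  0.1276  0.0247] [-2.1 -1.7  0.6]
[-0.0096  0.1277  0.0247] [-1.8 -1.4  0.9]
[-0.0087  0.1278  0.0248] [-2.2 -1.9 -1.2]
[-0.0078  0.1278  0.0247] [-2.5 -0.8  0.7]
[-0.0076  0.1278  0.0246] [-11.   -2.3   7.7]
```

The stop has hit its hard limit. I back off and check.

```bash
python3 -m pendant '0 -.05 0 0 0 0;0 -.15 0 0 0 0;-.2 -.25 0 0 0 0;-.4 -.35 0 0 0 0;-.6 -.35 0 0 0 0;-.7 -.35 .1 0 0 0;-.7 -.35 .3 0 0 0;-.7 -.35 .5 0 0 0'|grep -E 'ee_pos|ft'
python3 -c "
from h import *
where();im,d=snap('top','t4')
w,_=snap('wrist','w4')
a=cv2.resize(im[125:265,240:430],None,fx=4,fy=4,interpolation=cv2.INTER_CUBIC)[:, :760]
cv2.imwrite('pics/t4c.png',cv2.resize(np.vstack([a,cv2.resize(w,(760,475))[:400]]),None,fx=.6,fy=.6) if 0 else a)"
```

```text
ee_pos: [0.4433, -0.0448, 0.2019]
ft_force: [0.8, -0.2, -0.7]
t 30.05 plate xyz [-0.094   0.0024  0.2019] yaw-y rel plate deg -0.34708610823547836 F plate [ 0.8 -0.2 -0.7]
```

View pics/t4c.png

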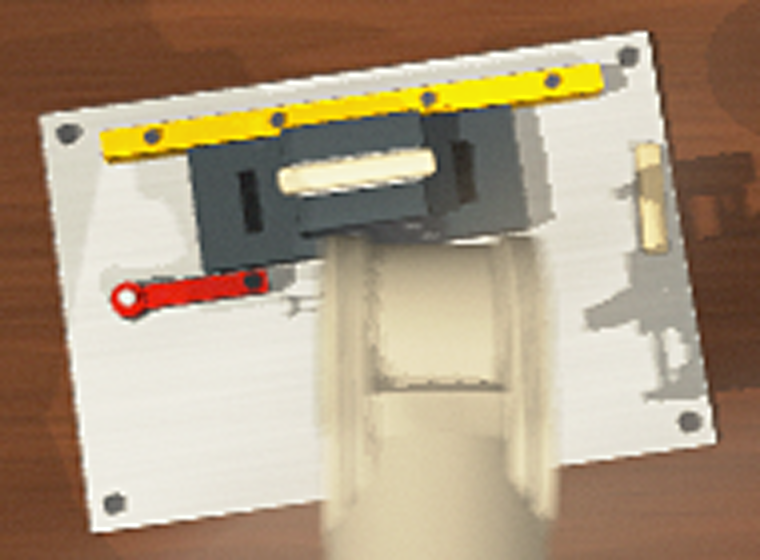

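View pics/w4.png

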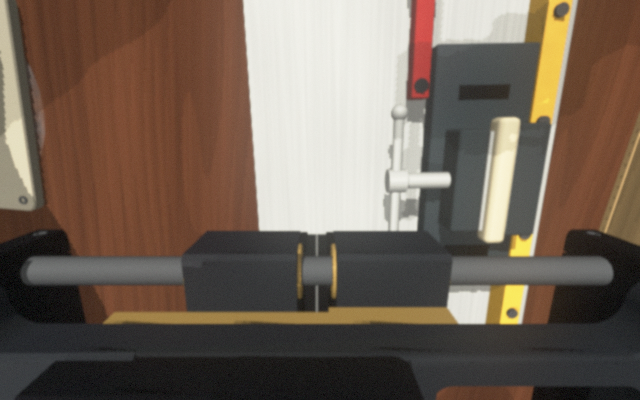

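Both views show the stop lying along the vice's rear with a small even gap, the vice flush on the fence, and the robot clear. Handing in.

```bash
python3 -m pendant '0 0 0 0 0 0;0 0 0 0 0 0' >/dev/null; python3 -c "
from bench import close_job
print(close_job())"
```

```text
the job is handed in; nothing more can be done
None
```

I crept the vice to the fence with five pushes on alternate rear corners (left, right, left, right, left). I then re-seated the right end, swung the red stop shut and handed in at about 30 s. The hand-in gives no verdict.

- **Vice:** Each end stopped dead as the force rose, with the tool at plate x 14.5 mm on the right and 14.3 mm on the left. So both ends met the fence and it sits square to within my measurement. The last pictures show no gap at either end.
- **Forces:** The highest wrist reading in the pushes was about 18 N, against the 22 N limit. I only read force at the end of each call, so brief peaks between readings were not seen. The handle was never deliberately touched.
- **Skew:** From where the pushes began and ended I estimate the vice was never more than about 7° askew. I did not measure the angle directly during the pushes.
- **Stop:** It came up hard at tool x −7.6 mm, where I expected −7.5 mm. In the last pictures it lies along the vice's rear with a small gap.
- **Other objects:** The bone blank on the plate looks unmoved. I did not measure the other objects again at the end; the arm did not work near them.
- **Small disagreements:** The wrist and top cameras put the plate up to about 6 mm apart, so I relied on contact for the final seating. The right end crept 0.4 mm further in the re-seating push, well inside the 2.5 mm allowed. I did not touch the left end again after that.

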